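# Set the turned feet in their holding cups

### The arm

A 7-joint arm with a two-finger parallel gripper is mounted at the origin on the work surface. World frame = base frame: x ahead of the robot, y to its left, z up, the work surface at z = 0. Lengths are in m, angles in rad, forces in N, time in s.
With the tool pointing down it reaches from about 0.4 to 0.9 m from the base axis. Payload 5.6 kg.
Tool frame: the origin (TCP) lies on the centre line of the jaws, within the pads' length; the fingertips stand 17 mm ahead of it and the grasp point (between the pads) lies 2 mm behind it; x points along the fingers, y is the direction in which the jaws open and shut, and the axes are right-handed (so a half turn about x gives the same grasp; the last joint's range is limited). The gripper opens to 92 mm and grips with 3 to 60 N. Pads are 20 mm wide; open, the fingers measure 128 mm over their backs; the gripper's body (75 mm by 189 mm) begins 69 mm behind the grasp point.
Start: joints at [1.06, 0.468, -0.012, 1.603, 0.006, 1.071, -0.056], TCP at [0.293, -0.58, 0.232] pointing down, gripper open.
Joint ranges: [-2.53, 2.53], [-0.31, 2.02], [-1.57, 1.55], [0.28, 2.44], [-1.29, 4.43], [0.15, 1.84], [-2.92, 2.92]. Speed limits (rad/s): [2.57, 2.57, 3.14, 3.14, 3.14, 3.14, 3.14].

### API

Orientations are given as a unit quaternion [x, y, z, w].
In Python, from bench import env, capture, calibration gives the robot as it stands.
- The arm moves only by the tool servo_tool, never from a script. Its argument "targets" is a list of rows, each a list of 3 entries, a list of its own where there are three numbers: the finger opening in cm, from 0 to 9.19, then the shift along the tool's x, y, z in cm, then the turn, a rotation vector about the tool's x, y, z in rad. In form: [[jaw, [tx, ty, tz], [wx, wy, wz]], ...]. A call has 1 to 12 rows; each row is the pose to reach, as a shift and turn from the pose commanded when the call began, along the tool's axes at that moment; what a row does not reach only later rows make up. A row lasts 1/12 s, in which the tool goes at most 41.7 mm and 7.16 degrees, less where a joint would pass 70% of its speed; a pose out of reach is approached as far as the arm can. A call with a gripper value outside its range is refused whole. The fingers move at their own pace and stop on an object; "newtons" is the grip in N (left out, the last holds). Time passes only in rows, so rows that repeat a pose let the fingers close. It gives the time, the measured TCP pose, the force and the opening at its end, in the units of the state.
- env.read_state(): the state, without advancing time (a new reading comes with each control period).
- capture(name): name is "scene" or "top" or "wrist"; returns the picture (384x512x3 uint8, blue, green, red); there is no depth.
- calibration(name): a dict with "mtx" (3x3 intrinsics, pixels), "camera_from_world" (4x4, takes a point from world to camera coordinates). Camera axes: x right, y up, looking along -z (the intrinsics and any distortion apply to the point x, -y, -z); pixel columns grow to the right and rows downward; lengths in m; the calibration is good to about 2 mm. The wrist camera is an equidistant fisheye: a pixel r from the principal point sees the ray r / f radians off the axis. A picture is of the moment at which its call begins: read the wrist's pose just before it. calibration takes no time and is no camera call; for the wrist camera it gives the pose at the moment of the call.
- env.close_job(): hands the job in, once; it reports no verdict.
The state is a dict: "t": time; "joint_positions": joint angles; "qvel": joint speeds; "joint_torque": joint torques, N m; "tcp_pos": TCP position; "ee_rot": TCP orientation; "ft_force": force on the tool from outside, world axes, zero at the start; "ft_torque": the same for the moment, N m; "grip_width": opening from 0.0 (shut) to 1.0 (fully open).
Only numpy, scipy, OpenCV 4.12 (cv2) and the standard library are available. Lean on these libraries where they do the work, as an engineer would, in place of code of your own. Each camera call takes 0.05 s, during which the arm holds its last target.

### The job

Four turned round furniture feet of different sizes stand about the bench. Stand each one upright, fully down, in the round holding cup of its own size, the smallest foot in the smallest cup and so on up to the largest, ready for boring; leave the two square feet standing where they are.

Things in the scene. Friction and masses are not known exactly. Their poses are not given: they have to be found in the camera images.
- foot_small_mid (a point): the smallest of four turned round furniture feet: a loose plain upright brown wooden cylinder, 28 mm in diameter and 62 mm high, standing on the bench (two thin dark rings near its top, a small dark spot on top). Point at its centre, half-way up; z up along its axis; about 26 g.
- foot_medium_mid (a point): the second smallest of four turned round furniture feet: a loose plain upright brown wooden cylinder, 40 mm in diameter and 66 mm high, standing on the bench (two thin dark rings near its top, a small dark spot on top). Point at its centre, half-way up; z up along its axis; about 56 g.
- foot_large_mid (a point): the second largest of four turned round furniture feet: a loose plain upright brown wooden cylinder, 52 mm in diameter and 70 mm high, standing on the bench (two thin dark rings near its top, a small dark spot on top). Point at its centre, half-way up; z up along its axis; about 101 g.
- foot_largest_mid (a point): the largest of four turned round furniture feet: a loose plain upright brown wooden cylinder, 64 mm in diameter and 74 mm high, standing on the bench (two thin dark rings near its top, a small dark spot on top). Point at its centre, half-way up; z up along its axis; about 162 g.
- cup_small_floor (a point): the smallest of four low round aluminium holding cups with a dark floor, fixed to the bench: open on top, inner diameter 39 mm (for the 28 mm foot), outer diameter 55 mm, rim 17 mm above the bench, recess 9 mm deep. Point at the centre of its inner floor, 8 mm above the bench; z up.
- cup_medium_floor (a point): the second smallest of four low round aluminium holding cups with a dark floor, fixed to the bench: open on top, inner diameter 51 mm (for the 40 mm foot), outer diameter 67 mm, rim 17 mm above the bench, recess 9 mm deep. Point at the centre of its inner floor, 8 mm above the bench; z up.
- cup_large_floor (a point): the second largest of four low round aluminium holding cups with a dark floor, fixed to the bench: open on top, inner diameter 63 mm (for the 52 mm foot), outer diameter 79 mm, rim 17 mm above the bench, recess 9 mm deep. Point at the centre of its inner floor, 8 mm above the bench; z up.
- cup_largest_floor (a point): the largest of four low round aluminium holding cups with a dark floor, fixed to the bench: open on top, inner diameter 75 mm (for the 64 mm foot), outer diameter 91 mm, rim 17 mm above the bench, recess 9 mm deep. Point at the centre of its inner floor, 8 mm above the bench; z up.
- square_a_mid (a point): a loose square brown wooden furniture foot to be left alone, 44 x 44 mm and 64 mm high, upright. Point at its centre, half-way up; x and y along its sides.
- square_b_mid (a point): a loose square brown wooden furniture foot to be left alone, 56 x 56 mm and 70 mm high, upright. Point at its centre, half-way up; x and y along its sides.
There are look-alikes about, which are no part of the job. What is shaped like the part that bears cup_largest_floor but green or pink is not meant.

How it is judged:
By the outcome, as a careful person would: the job done as asked, in the order asked, and still so for the second after the job is handed in, with the robot touching nothing.
It also fails if it takes over 96 s, if anything falls off the work surface, if the arm or the gripper's body presses on something with over 40 N, if the wrist force passes 120 N, or if a joint passes its speed limit or range.

## Working session

There is one attempt and no reset: what is moved stays moved. The work goes in short steps, Python scripts to look and compute and a tool call to move; the robot and the scene stay as the last step left them, time stands still between calls to the robot, and variables do not carry over. Pictures are saved under pics/ and viewed, and the job is handed in when it is done.

Besides the shell and the picture viewer there is one more tool, called after "Request:" by a JSON object that holds its "api" and its "payload". servo_tool: Moves the arm, as the interface text tells. Its arguments: {"type":"object","properties":{"targets":{"type":"array"},"newtons":{"type":"number"}},"required":["targets"]}

```bash
ls; mkdir -p pics; cat > h.py <<'E'
from bench import env, capture, calibration
import numpy as np, cv2
E
python3 - <<'E'
from h import *
s=env.read_state()
for k in s: print(k,np.round(s[k],4))
for n in ["scene","top","wrist"]:
    c=calibration(n); print(n,{k:(np.round(v,4).tolist() if not isinstance(v,str) else v) for k,v in c.items()})
    im=capture(n); cv2.imwrite(f"pics/{n}0.png",im)
E
```

```text
pics
t 0.0
joint_positions [ 1.06    0.4684 -0.0116  1.6036  0.006   1.0714 -0.0563]
qvel [ 0.0001  0.0006  0.0022 -0.0014 -0.0008 -0.0002 -0.0001]
joint_torque [ 1.00000e-04 -5.20574e+01 -1.21000e-02 -2.43746e+01 -5.64000e-02
  1.74000e-02  2.00000e-04]
tcp_pos [ 0.2928 -0.5797  0.2307]
ee_rot [-0.6877 -0.1645  0.688  -0.1633]
ft_force [-0.5304  0.1509  0.9439]
ft_torque [ 0.0066 -0.0355  0.0007]
grip_width 0.9979
scene {'mtx': [[463.2867, 0.0, 255.8036], [0.0, 463.2867, 194.4192], [0.0, 0.0, 1.0]], 'camera_from_world': [[0.4285, 0.9034, -0.0156, -0.2334], [-0.6785, 0.3332, 0.6547, 0.3099], [0.5967, -0.2699, 0.7557, -1.5954], [0.0, 0.0, 0.0, 1.0]]}
top {'mtx': [[468.358, 0.0, 252.2016], [0.0, 468.358, 191.3596], [0.0, 0.0, 1.0]], 'camera_from_world': [[-0.006, -0.9999, 0.0131, -0.002], [0.9894, -0.0041, 0.1453, -0.5424], [-0.1453, 0.0138, 0.9893, -1.3701], [0.0, 0.0, 0.0, 1.0]]}
wrist {'mtx': [[297.3186, 0.0, 252.9125], [0.0, 297.3186, 191.0974], [0.0, 0.0, 1.0]], 'camera_from_world': [[0.4515, -0.8923, -0.0016, -0.65], [0.8634, 0.4373, -0.2514, 0.03], [0.225, 0.1121, 0.9679, -0.3917], [0.0, 0.0, 0.0, 1.0]]}
```

View pics/top0.png

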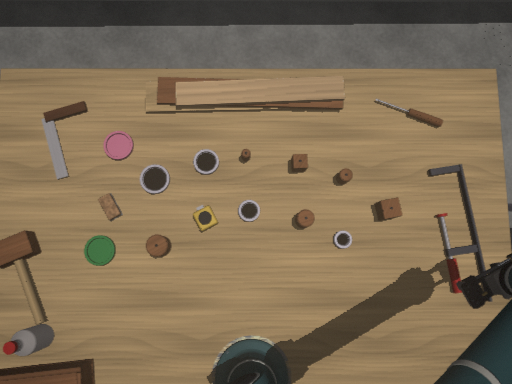

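View pics/scene0.png

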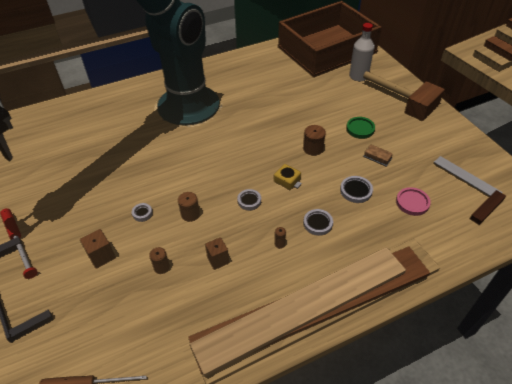

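View pics/wrist0.png

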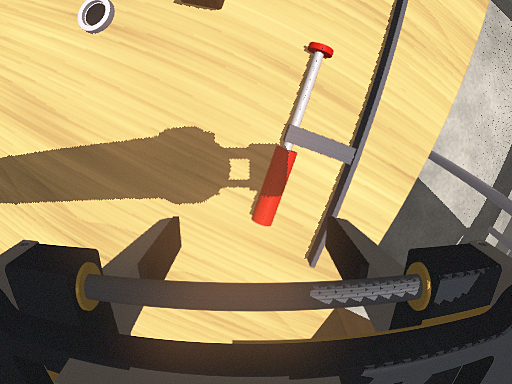

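```bash
python3 - <<'E'
from h import *
t=cv2.imread("pics/top0.png"); s=cv2.imread("pics/scene0.png")
cv2.imwrite("pics/t_crop.png",cv2.resize(t[130:270,130:410],None,fx=2.8,fy=2.8,interpolation=cv2.INTER_CUBIC))
cv2.imwrite("pics/s_crop.png",cv2.resize(s[110:280,70:390],None,fx=2.5,fy=2.5,interpolation=cv2.INTER_CUBIC))
E
```

```text
(no output)
```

View pics/t_crop.png

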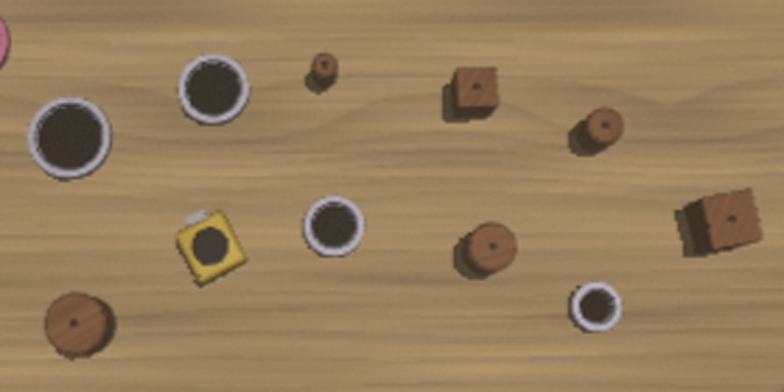

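View pics/s_crop.png

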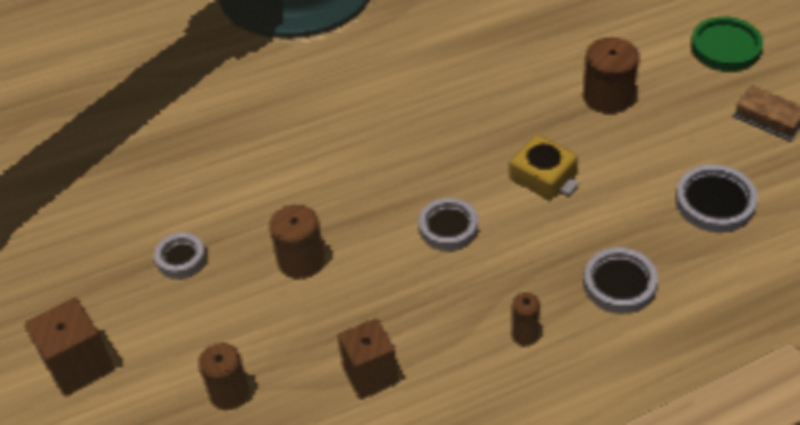

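```bash
cat >> h.py <<'E'
def ray(n,uv,cal=None):
    c=cal or calibration(n); K=np.array(c["mtx"]); T=np.array(c["camera_from_world"])
    if n=="wrist":
        p=np.array([uv[0]-K[0,2],uv[1]-K[1,2]])/K[0,0]; th=np.hypot(*p)
        d=np.array([*(p/max(th,1e-9)*np.sin(th)),np.cos(th)])
    else:
        d=np.linalg.inv(K)@[uv[0],uv[1],1]
    d=d*[1,-1,-1]; R=T[:3,:3]; return -R.T@T[:3,3], R.T@d/np.linalg.norm(d)
def plane(n,uv,z,cal=None):
    o,d=ray(n,uv,cal); return o+d*(z-o[2])/d[2]
def tri(rs):
    A=np.zeros((3,3));b=np.zeros(3)
    for o,d in rs:
        P=np.eye(3)-np.outer(d,d);A+=P;b+=P@o
    x=np.linalg.solve(A,b)
    return x,max(np.linalg.norm((np.eye(3)-np.outer(d,d))@(x-o)) for o,d in rs)
def spot(im,u,v,r=3,bg=5):
    g=cv2.cvtColor(im,cv2.COLOR_BGR2GRAY).astype(float)
    y0,x0=int(round(v)),int(round(u)); p=g[y0-r:y0+r+1,x0-r:x0+r+1]
    w=np.clip(np.median(p)*0.92-p,0,None); Y,X=np.mgrid[y0-r:y0+r+1,x0-r:x0+r+1]
    return (w*X).sum()/w.sum(),(w*Y).sum()/w.sum()
def rings(im,lo=110):
    hsv=cv2.cvtColor(im,cv2.COLOR_BGR2HSV)
    m=((hsv[...,1]<60)&(hsv[...,2]>lo)).astype(np.uint8)
    cs,hi=cv2.findContours(m,cv2.RETR_CCOMP,cv2.CHAIN_APPROX_NONE); out=[]
    for i,c in enumerate(cs):
        if hi[0][i][3]<0 and hi[0][i][2]>=0 and len(c)>25:
            k=max([j for j in range(len(cs)) if hi[0][j][3]==i],key=lambda j:len(cs[j]))
            if len(cs[k])<10: continue
            out.append((cv2.fitEllipse(c),cv2.fitEllipse(cs[k])))
    return out
E
python3 - <<'E'
from h import *
t=cv2.imread("pics/top0.png"); s=cv2.imread("pics/scene0.png")
T=dict(small=(323,64),med=(605,126),large=(492,246),largest=(73,323),sqa=(476,87),sqb=(732,219))
S=dict(small=(526,302),med=(218,358),large=(293,221),largest=(612,52),sqa=(366,341),sqb=(60,326))
for k in T:
    a=np.array(T[k])/2.8+[130,130]; b=np.array(S[k])/2.5+[70,110]
    a2=spot(t,*a,r=2);b2=spot(s,*b,r=2)
    x,e=tri([ray("top",a2),ray("scene",b2)]); print(k,np.round(a2,1),np.round(b2,1),np.round(x*1e3,1),"err",round(e*1e3,1))
for n,im in(("top",t),("scene",s)):
    for o,i in rings(im):
        p=plane(n,o[0],.017); q=plane(n,i[0],.017)
        print(n,np.round(o[0],1),np.round(o[1],1),np.round(p*1e3,1),"in",np.round(i[0],1),np.round(q[:2]*1e3,1),np.round(i[1],1))
E
```

```text
small [245.5 152.7] [280.1 230. ] [656.3  15.2  63. ] err 0.2
med [345.9 174.3] [156.9 252.9] [ 588.8 -283.7   65.9] err 0.1
large [305.6 217.5] [187.1 197.9] [ 460.  -159.7   70.9] err 0.2
largest [155.8 245. ] [314.6 130.5] [382.2 273.4  75.4] err 0.6
sqa [299.7 160.4] [215.9 245.9] [ 631.5 -147.4   64.6] err 0.3
sqb [391.  207.5] [ 93.8 240.2] [ 488.  -412.5   70.4] err 0.4
top [342.6 239. ] [17.  17.8] [ 399.2 -277.5   17. ] in [342.7 238.9] [ 399.4 -277.7] [13.1 13.5]
top [248.7 210.1] [20.8 21.4] [488.1   5.8  17. ] in [248.7 209.8] [489.1   5.8] [17.  17.3]
top [154.1 178.3] [28.  29.4] [587.5 295.3  17. ] in [154.2 178.3] [587.3 294.9] [24.6 25.1]
top [205.6 161. ] [24. 25.] [640.9 138.1  17. ] in [205.6 161. ] [640.9 138.1] [20.4 20.9]
top [340.7  64.8] [  6.6 403.4] [ 953.2 -290.2   17. ] in [283.3  63.4] [ 958.  -106.6] [3.8 5. ]
scene [318.  220.1] [21.9 28.6] [641.8 138.   17. ] in [317.8 220.2] [641.8 137.3] [19.9 24.8]
scene [141.1 210.2] [13.8 19.2] [ 400.  -278.7   17. ] in [141.  210.1] [ 399.5 -279. ] [11.8 15.7]
scene [248.9 197.6] [17.  22.4] [488.9   5.4  17. ] in [248.7 197.6] [488.6   4.9] [15.2 19.2]
scene [356.4 187.2] [22.3 31.5] [587.9 295.2  17. ] in [356.3 187.3] [588.  294.7] [20.6 28.5]
```

```bash
cat >> h.py <<'E'
from scipy.spatial.transform import Rotation as Ro
def go(*pts, yaw=None):
    """print tool-frame shifts (cm) to world points (mm) and turn to point straight down with jaw yaw (deg)"""
    s=env.read_state(); p=np.array(s["tcp_pos"])*1e3; R=Ro.from_quat(s["ee_rot"])
    y=R.as_matrix()[:,1]; a=np.arctan2(y[1],y[0])
    print("t",round(s["t"],2),"tcp",np.round(p,1),"jaw yaw deg",round(np.degrees(a),1),"x axis",np.round(R.as_matrix()[:,0],4),"F",np.round(s["ft_force"],1),"w",round(s["grip_width"]*92,1))
    print(" q",np.round(s["joint_positions"],2))
    b=a if yaw is None else np.radians(yaw)
    x=np.array([0,0,-1.]); yy=np.array([np.cos(b),np.sin(b),0]); D=np.stack([x,yy,np.cross(x,yy)],1)
    print(" turn",np.round((R.inv()*Ro.from_matrix(D)).as_rotvec(),3))
    for q in pts: print(" to",q,np.round(R.inv().apply(np.array(q)-p)/10,2))
E
python3 - <<'E'
from h import *
go((656,15,180),(656,15,42),yaw=None)
E
```

```text
t 0.15 tcp [ 292.8 -579.8  230.8] jaw yaw deg -63.2 x axis [-7.0e-04  1.2e-03 -1.0e+00] F [-0.6  0.5  1.1] w 91.5
 q [ 1.06  0.47 -0.01  1.6   0.01  1.07 -0.06]
 turn [0.    0.    0.001]
 to (656, 15, 180) [  5.13 -36.71 -59.23]
 to (656, 15, 42) [ 18.93 -36.69 -59.23]
```

Request:
{"api": "servo_tool", "payload": {"targets": [[9.19,[2,-18,-30],[-0.55,0,0]],[9.19,[2,-18,-30],[-0.55,0,0]],[9.19,[2,-36.7,-59.2],[-1.103,0,0]],[9.19,[2,-36.7,-59.2],[-1.103,0,0]],[9.19,[2,-36.7,-59.2],[-1.103,0,0]],[9.19,[2,-36.7,-59.2],[-1.103,0,0]],[9.19,[2,-36.7,-59.2],[-1.103,0,0]],[9.19,[2,-36.7,-59.2],[-1.103,0,0]],[9.19,[2,-36.7,-59.2],[-1.103,0,0]],[9.19,[2,-36.7,-59.2],[-1.103,0,0]],[9.19,[2,-36.7,-59.2],[-1.103,0,0]],[9.19,[2,-36.7,-59.2],[-1.103,0,0]]], "newtons": 20}}

```text
t: 1.15
tcp_pos: [0.5543, -0.1522, 0.2163]
ee_rot: [-0.5, -0.5, 0.5, -0.5]
ft_force: [0.2, -1.0, -0.5]
grip_width: 1.001
```

```bash
python3 - <<'E'
from h import *
go((656,15,180),(656,15,42),yaw=0)
E
```

```text
t 1.15 tcp [ 554.3 -152.2  216.3] jaw yaw deg -0.0 x axis [-3.e-04 -1.e-04 -1.e+00] F [ 0.2 -1.  -0.5] w 92.1
 q [ 0.53  0.4  -0.4   1.79  0.18  1.    0.05]
 turn [-0.  0.  0.]
 to (656, 15, 180) [  3.63  10.16 -16.72]
 to (656, 15, 42) [ 17.43  10.17 -16.73]
```

Request:
{"api": "servo_tool", "payload": {"targets": [[9.19,[6,10.2,-16.7],[0,0,0]],[9.19,[6,10.2,-16.7],[0,0,0]],[9.19,[6,10.2,-16.7],[0,0,0]],[9.19,[6,10.2,-16.7],[0,0,0]],[9.19,[6,10.2,-16.7],[0,0,0]],[9.19,[6,10.2,-16.7],[0,0,0]],[9.19,[6,10.2,-16.7],[0,0,0]],[9.19,[6,10.2,-16.7],[0,0,0]]]}}

```text
t: 1.82
tcp_pos: [0.6554, 0.0125, 0.1559]
ee_rot: [-0.5, -0.5, 0.501, -0.5]
ft_force: [0.1, -0.3, 0.3]
grip_width: 0.995
```

```bash
python3 - <<'E'
from h import *
go((656,15,42),(400,-278.5,42),yaw=0)
cv2.imwrite("pics/w1.png",capture("wrist"))
E
```

```text
t 1.82 tcp [655.4  12.5 155.9] jaw yaw deg -0.0 x axis [-1.2e-03 -8.0e-04 -1.0e+00] F [ 0.1 -0.3  0.3] w 91.5
 q [ 0.21  0.6  -0.4   1.63  0.27  0.97 -0.28]
 turn [-0.     0.001  0.001]
 to (656, 15, 42) [11.39  0.07 -0.26]
 to (400, -278.5, 42) [ 11.45 -25.52  29.09]
```

View pics/w1.png

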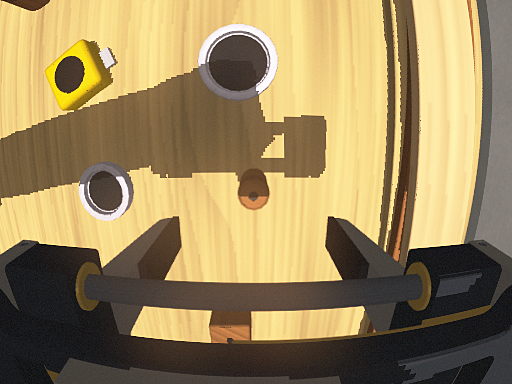

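```bash
python3 - <<'E'
from h import *
im=cv2.imread("pics/w1.png")
u=spot(im,254,196,r=6);print(u,plane("wrist",u,.062)*1e3)
for o,i in rings(im,120):
  if o[1][0]<110:print(np.round(o[0]),np.round(plane("wrist",o[0],.017)*1e3,1),np.round(plane("wrist",i[0],.017)*1e3,1))
go((656,15,42))
E
```

```text
(np.float64(253.23037954952846), np.float64(194.3932663081599)) [655.66067538  13.06309919  62.        ]
[112. 171.] [502.2  27.5  17. ] [504.6  25.8  17. ]
[238.  61.] [640.5 135.6  17. ] [639.8 133.1  17. ]
t 1.87 tcp [655.5  11.4 156.4] jaw yaw deg -0.1 x axis [-4.0e-04 -1.2e-03 -1.0e+00] F [ 0.9 -0.3  0.6] w 91.9
 q [ 0.21  0.6  -0.4   1.63  0.27  0.97 -0.28]
 turn [0.    0.001 0.   ]
 to (656, 15, 42) [11.44  0.05 -0.38]
```

Request:
{"api": "servo_tool", "payload": {"targets": [[9.19,[4,0,-0.25],[0,0,0]],[9.19,[7,0,-0.25],[0,0,0]],[9.19,[9,0,-0.25],[0,0,0]],[9.19,[11.4,0,-0.25],[0,0,0]],[9.19,[11.4,0,-0.25],[0,0,0]],[9.19,[11.4,0,-0.25],[0,0,0]]]}}

```text
t: 2.37
tcp_pos: [0.655, 0.0136, 0.0422]
ee_rot: [-0.5, -0.5, 0.501, -0.499]
ft_force: [0.4, -0.9, 0.7]
grip_width: 1.0
```

```bash
python3 - <<'E'
from h import *
cv2.imwrite("pics/w2.png",capture("wrist"))
go((656,14,42),yaw=0)
E
```

```text
t 2.42 tcp [656.3  14.2  43.6] jaw yaw deg -0.1 x axis [ 1.e-03 -5.e-04 -1.e+00] F [0.4 0.2 0.2] w 91.6
 q [ 0.17  0.74 -0.35  1.68  0.33  0.78 -0.33]
 turn [-0.002  0.    -0.001]
 to (656, 14, 42) [ 0.16 -0.03  0.02]
```

View pics/w2.png

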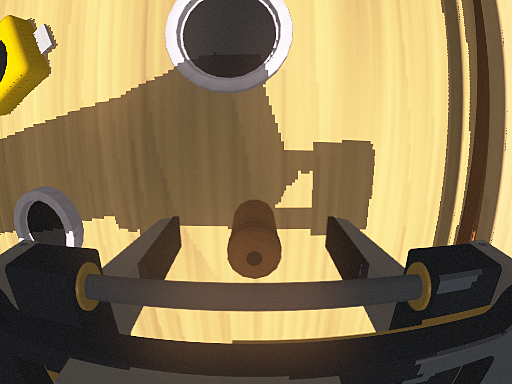

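Request:
{"api": "servo_tool", "payload": {"targets": [[1.5,[0,0,0],[0,0,0]],[1.5,[0,0,0],[0,0,0]],[1.5,[0,0,0],[0,0,0]],[1.5,[0,0,0],[0,0,0]],[1.5,[0,0,0],[0,0,0]],[1.5,[0,0,0],[0,0,0]],[1.5,[0,0,0],[0,0,0]],[1.5,[0,0,0],[0,0,0]],[1.5,[0,0,0],[0,0,0]],[1.5,[0,0,0],[0,0,0]]], "newtons": 20}}

```text
t: 3.25
tcp_pos: [0.6558, 0.0156, 0.0424]
ee_rot: [-0.5, -0.5, 0.5, -0.5]
ft_force: [0.4, -0.6, -0.4]
grip_width: 0.299
```

```bash
python3 - <<'E'
from h import *
go((656,14,130),(399.5,-279,130),(399.5,-279,52),yaw=0)
E
```

```text
t 3.25 tcp [655.8  15.6  42.4] jaw yaw deg -0.0 x axis [-1.e-04 -1.e-04 -1.e+00] F [ 0.4 -0.6 -0.4] w 27.5
 q [ 0.17  0.74 -0.35  1.68  0.33  0.78 -0.33]
 turn [-0.  0.  0.]
 to (656, 14, 130) [-8.76  0.02  0.16]
 to (399.5, -279, 130) [ -8.76 -25.63  29.46]
 to (399.5, -279, 52) [ -0.96 -25.63  29.46]
```

Request:
{"api": "servo_tool", "payload": {"targets": [[1.5,[-4,0,0],[0,0,0]],[1.5,[-8.8,0,0],[0,0,0]],[1.5,[-8.8,0,0],[0,0,0]],[1.5,[-8.8,-12,14],[0,0,0]],[1.5,[-8.8,-12,14],[0,0,0]],[1.5,[-8.8,-12,14],[0,0,0]],[1.5,[-8.8,-12,14],[0,0,0]],[1.5,[-8.8,-12,14],[0,0,0]],[1.5,[-8.8,-25.6,29.3],[0,0,0]],[1.5,[-8.8,-25.6,29.3],[0,0,0]],[1.5,[-8.8,-25.6,29.3],[0,0,0]],[1.5,[-8.8,-25.6,29.3],[0,0,0]]]}}

```text
t: 4.25
tcp_pos: [0.4238, -0.2501, 0.1307]
ee_rot: [0.5, 0.5, -0.5, 0.5]
ft_force: [0.1, -1.0, -1.0]
grip_width: 0.294
```

```bash
python3 - <<'E'
from h import *
go((399.5,-278.5,130),(399.5,-278.5,52),yaw=0)
E
```

```text
t 4.25 tcp [ 423.8 -250.1  130.7] jaw yaw deg 0.0 x axis [ 6.e-04 -6.e-04 -1.e+00] F [ 0.1 -1.  -1. ] w 27.1
 q [ 0.79  0.38 -0.39  2.05  0.21  0.75  0.28]
 turn [ 0.     0.001 -0.001]
 to (399.5, -278.5, 130) [ 0.07 -2.43  2.84]
 to (399.5, -278.5, 52) [ 7.87 -2.43  2.83]
```

Request:
{"api": "servo_tool", "payload": {"targets": [[1.5,[3.5,-2.4,2.8],[0,0,0]],[1.5,[3.5,-2.4,2.8],[0,0,0]],[1.5,[3.5,-2.4,2.8],[0,0,0]],[1.5,[3.5,-2.4,2.8],[0,0,0]],[1.5,[3.5,-2.4,2.8],[0,0,0]]]}}

```text
t: 4.67
tcp_pos: [0.4029, -0.2758, 0.0962]
ee_rot: [0.5, 0.5, -0.499, 0.501]
ft_force: [-0.1, 0.1, -0.8]
grip_width: 0.297
```

```bash
python3 - <<'E'
from h import *
cv2.imwrite("pics/w3.png",capture("wrist"))
go((399.5,-278.5,52),yaw=0)
im=capture("top");cv2.imwrite("pics/t3.png",im)
E
```

```text
t 4.72 tcp [ 403.1 -275.7   96.3] jaw yaw deg 0.2 x axis [ 2.e-03 -3.e-04 -1.e+00] F [ 0.2  0.3 -0.1] w 27.8
 q [ 0.83  0.43 -0.36  2.08  0.24  0.67  0.32]
 turn [ 0.003  0.    -0.002]
 to (399.5, -278.5, 52) [ 4.43 -0.36  0.28]
```

View pics/w3.png

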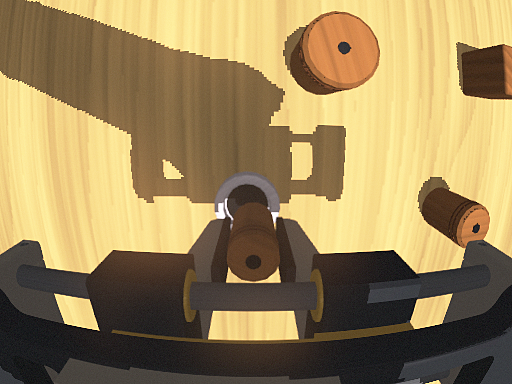

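Request:
{"api": "servo_tool", "payload": {"targets": [[1.5,[2.5,-0.35,0.3],[0,0,0]],[1.5,[2.5,-0.35,0.3],[0,0,0]],[1.5,[2.5,-0.35,0.3],[0,0,0]],[1.5,[2.5,-0.35,0.3],[0,0,0]],[1.5,[2.5,-0.35,0.3],[0,0,0]]]}}

```text
t: 5.18
tcp_pos: [0.3985, -0.2797, 0.0714]
ee_rot: [0.5, 0.5, -0.5, 0.501]
ft_force: [0.1, -0.1, -0.5]
grip_width: 0.298
```

```bash
python3 - <<'E'
from h import *
im=capture("wrist");cv2.imwrite("pics/w4.png",im)
go((399.5,-278.5,51),yaw=0)
im=capture("top");cv2.imwrite("pics/t4.png",im)
im2=capture("scene")
a=im[215:265,300:380];b=im2[170:250,90:190]
cv2.imwrite("pics/z4.png",np.hstack([cv2.resize(a,(400,250)),cv2.resize(b,(312,250))]))
E
```

```text
t 5.23 tcp [ 398.4 -279.9   71.4] jaw yaw deg 0.0 x axis [ 1.3e-03 -8.0e-04 -1.0e+00] F [-0.7  0.8 -1.2] w 27.2
 q [ 0.83  0.47 -0.34  2.09  0.26  0.62  0.31]
 turn [ 0.001  0.001 -0.001]
 to (399.5, -278.5, 51) [ 2.04  0.11 -0.14]
```

View pics/z4.png

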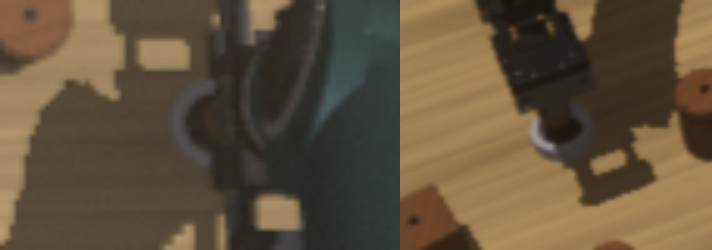

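View pics/w4.png

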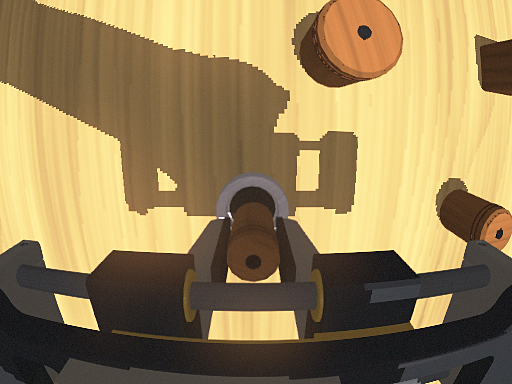

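Request:
{"api": "servo_tool", "payload": {"targets": [[1.5,[0.5,0.1,-0.1],[0,0,0]],[1.5,[0.8,0.1,-0.1],[0,0,0]],[1.5,[1.1,0.1,-0.1],[0,0,0]],[1.5,[1.4,0.1,-0.1],[0,0,0]],[1.5,[1.7,0.1,-0.1],[0,0,0]],[1.5,[1.9,0.1,-0.1],[0,0,0]],[1.5,[1.9,0.1,-0.1],[0,0,0]]]}}

```text
t: 5.92
tcp_pos: [0.3982, -0.2787, 0.0509]
ee_rot: [0.5, 0.5, -0.5, 0.5]
ft_force: [-0.5, 0.1, -0.4]
grip_width: 0.298
```

```bash
python3 - <<'E'
from h import *
go((399.5,-278.5,50),yaw=0)
im=capture("wrist");cv2.imwrite("pics/w5.png",im)
E
```

```text
t 5.92 tcp [ 398.2 -278.7   50.9] jaw yaw deg 0.0 x axis [-9.e-04  6.e-04 -1.e+00] F [-0.5  0.1 -0.4] w 27.4
 q [ 0.81  0.51 -0.32  2.1   0.29  0.58  0.28]
 turn [ 0.    -0.001  0.001]
 to (399.5, -278.5, 50) [ 0.09  0.13 -0.02]
```

View pics/w5.png

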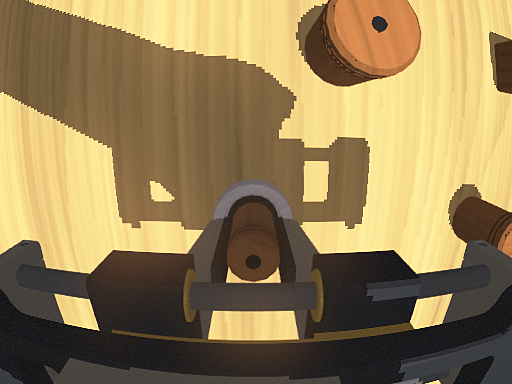

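Request:
{"api": "servo_tool", "payload": {"targets": [[1.5,[0.1,0.1,0],[0,0,0]],[1.5,[0.15,0.1,0],[0,0,0]],[6,[0.15,0.1,0],[0,0,0]],[6,[0.15,0.1,0],[0,0,0]],[6,[0.15,0.1,0],[0,0,0]],[6,[0.15,0.1,0],[0,0,0]],[6,[0.15,0.1,0],[0,0,0]],[9.19,[-1,0.1,0],[0,0,0]],[9.19,[-3,0.1,0],[0,0,0]],[9.19,[-7,0.1,0],[0,0,0]],[9.19,[-9,0.1,0],[0,0,0]],[9.19,[-9,0.1,0],[0,0,0]]]}}

```text
t: 6.97
tcp_pos: [0.4022, -0.2804, 0.1464]
ee_rot: [0.5, 0.497, -0.5, 0.503]
ft_force: [0.3, -0.1, 0.2]
grip_width: 0.989
```

```bash
python3 - <<'E'
from h import *
go((588.6,-283.5,130),(588.6,-283.5,44),yaw=0)
im=capture("wrist");cv2.imwrite("pics/w6.png",im)
E
```

```text
t 6.97 tcp [ 402.2 -280.4  146.4] jaw yaw deg 0.0 x axis [ 0.007  -0.0054 -1.    ] F [ 0.3 -0.1  0.2] w 91.0
 q [ 0.87  0.35 -0.39  2.05  0.19  0.77  0.37]
 turn [ 0.     0.005 -0.007]
 to (588.6, -283.5, 130) [ 1.77 18.63  0.3 ]
 to (588.6, -283.5, 44) [10.37 18.57  0.25]
```

View pics/w6.png

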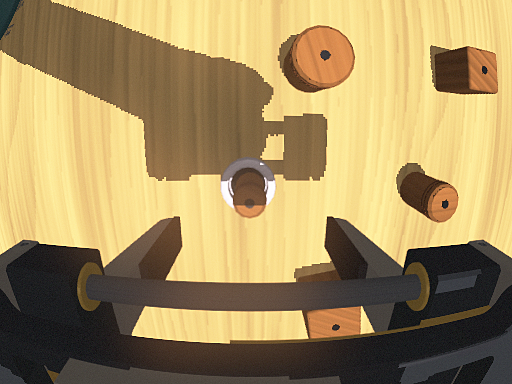

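Request:
{"api": "servo_tool", "payload": {"targets": [[9.19,[0,18.6,0.3],[0,0,0]],[9.19,[0,18.6,0.3],[0,0,0]],[9.19,[0,18.6,0.3],[0,0,0]],[9.19,[0,18.6,0.3],[0,0,0]],[9.19,[0,18.6,0.3],[0,0,0]],[9.19,[0,18.6,0.3],[0,0,0]],[9.19,[0,18.6,0.3],[0,0,0]],[9.19,[0,18.6,0.3],[0,0,0]]]}}

```text
t: 7.68
tcp_pos: [0.5837, -0.2819, 0.1401]
ee_rot: [0.499, 0.501, -0.501, 0.499]
ft_force: [-0.2, 0.4, -1.3]
grip_width: 0.999
```

```bash
python3 - <<'E'
from h import *
go((588.6,-283.9,130),(588.6,-283.9,44),yaw=0)
im=capture("wrist");cv2.imwrite("pics/w7.png",im)
E
```

```text
t 7.68 tcp [ 583.7 -281.9  140.1] jaw yaw deg -0.0 x axis [-3.2e-03  7.0e-04 -1.0e+00] F [-0.2  0.4 -1.3] w 91.9
 q [ 0.66  0.6  -0.36  1.66  0.25  0.93  0.2 ]
 turn [-0.    -0.001  0.003]
 to (588.6, -283.9, 130) [1.01 0.49 0.2 ]
 to (588.6, -283.9, 44) [9.61 0.52 0.21]
```

View pics/w7.png

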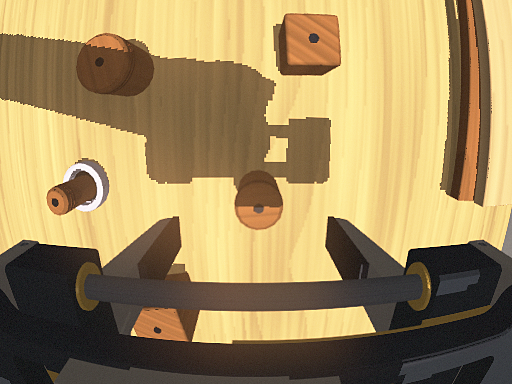

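Request:
{"api": "servo_tool", "payload": {"targets": [[9.19,[2,0.4,0.15],[0,0,0]],[9.19,[5,0.4,0.15],[0,0,0]],[9.19,[8,0.4,0.15],[0,0,0]],[9.19,[9.6,0.4,0.15],[0,0,0]],[9.19,[9.6,0.4,0.15],[0,0,0]],[9.19,[9.6,0.4,0.15],[0,0,0]]]}}

```text
t: 8.23
tcp_pos: [0.5881, -0.2838, 0.0451]
ee_rot: [-0.5, -0.5, 0.501, -0.499]
ft_force: [0.2, -1.3, 1.2]
grip_width: 0.998
```

```bash
python3 - <<'E'
from h import *
go((588.6,-283.9,44),yaw=0)
im=capture("wrist");cv2.imwrite("pics/w8.png",im)
E
```

```text
t 8.23 tcp [ 588.1 -283.8   45.1] jaw yaw deg -0.1 x axis [-2.e-03  5.e-04 -1.e+00] F [ 0.2 -1.3  1.2] w 91.8
 q [ 0.63  0.73 -0.32  1.69  0.3   0.78  0.16]
 turn [-0.001 -0.     0.002]
 to (588.6, -283.9, 44) [0.11 0.05 0.01]
```

View pics/w8.png

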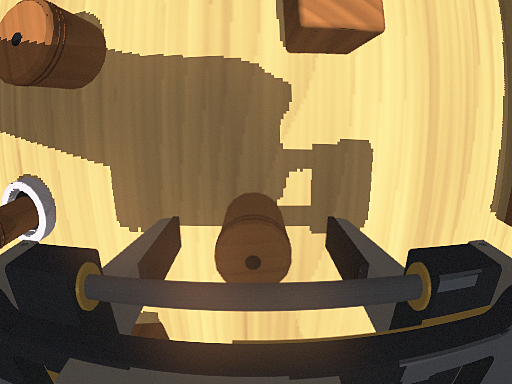

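Request:
{"api": "servo_tool", "payload": {"targets": [[2.5,[0,0,0],[0,0,0]],[2.5,[0,0,0],[0,0,0]],[2.5,[0,0,0],[0,0,0]],[2.5,[0,0,0],[0,0,0]],[2.5,[0,0,0],[0,0,0]],[2.5,[0,0,0],[0,0,0]],[2.5,[0,0,0],[0,0,0]],[2.5,[0,0,0],[0,0,0]],[2.5,[0,0,0],[0,0,0]]], "newtons": 20}}

```text
t: 9.03
tcp_pos: [0.5895, -0.2834, 0.0454]
ee_rot: [0.5, 0.5, -0.5, 0.5]
ft_force: [0.4, 0.2, -0.8]
grip_width: 0.432
```

```bash
python3 - <<'E'
from h import *
go((488.6,5.3,135),yaw=0)
E
```

```text
t 9.03 tcp [ 589.5 -283.4   45.4] jaw yaw deg -0.0 x axis [-2.e-04  0.e+00 -1.e+00] F [ 0.4  0.2 -0.8] w 39.7
 q [ 0.63  0.73 -0.32  1.69  0.3   0.78  0.16]
 turn [-0. -0.  0.]
 to (488.6, 5.3, 135) [ -8.96 -10.09 -28.87]
```

Request:
{"api": "servo_tool", "payload": {"targets": [[2.5,[-4,0,0],[0,0,0]],[2.5,[-9,0,0],[0,0,0]],[2.5,[-9,0,0],[0,0,0]],[2.5,[-9,-10,-28.9],[0,0,0]],[2.5,[-9,-10,-28.9],[0,0,0]],[2.5,[-9,-10,-28.9],[0,0,0]],[2.5,[-9,-10,-28.9],[0,0,0]],[2.5,[-9,-10,-28.9],[0,0,0]],[2.5,[-9,-10,-28.9],[0,0,0]],[2.5,[-9,-10,-28.9],[0,0,0]],[2.5,[-9,-10,-28.9],[0,0,0]],[2.5,[-9,-10,-28.9],[0,0,0]]]}}

```text
t: 10.03
tcp_pos: [0.4881, 0.0101, 0.1357]
ee_rot: [0.498, 0.502, -0.498, 0.502]
ft_force: [0.2, -0.4, -0.5]
grip_width: 0.428
```

```bash
python3 - <<'E'
from h import *
go((488.6,5.3,75),yaw=0)
E
```

```text
t 10.03 tcp [488.1  10.1 135.7] jaw yaw deg 0.4 x axis [-2.0e-04  1.1e-03 -1.0e+00] F [ 0.2 -0.4 -0.5] w 39.3
 q [ 0.3   0.38 -0.46  2.05  0.24  0.77 -0.3 ]
 turn [ 0.008 -0.001  0.   ]
 to (488.6, 5.3, 75) [6.07 0.04 0.49]
```

Request:
{"api": "servo_tool", "payload": {"targets": [[2.5,[2,0,0],[0,0,0]],[2.5,[4,0,0],[0,0,0]],[2.5,[6,0,0],[0,0,0]],[2.5,[6,0,0],[0,0,0]],[2.5,[6,0,0],[0,0,0]]]}}

```text
t: 10.45
tcp_pos: [0.4892, 0.0047, 0.0748]
ee_rot: [-0.5, -0.5, 0.501, -0.499]
ft_force: [0.5, -0.1, -0.4]
grip_width: 0.428
```

```bash
python3 - <<'E'
from h import *
im=capture("wrist");cv2.imwrite("pics/w9.png",im)
go((488.6,5.3,53),yaw=0)
E
```

```text
t 10.5 tcp [490.    5.   75.7] jaw yaw deg -0.1 x axis [-0. -0. -1.] F [ 0.1 -0.6  0.3] w 39.5
 q [ 0.26  0.48 -0.41  2.08  0.31  0.64 -0.36]
 turn [-0.001  0.     0.   ]
 to (488.6, 5.3, 53) [ 2.27 -0.14 -0.03]
```

View pics/w9.png

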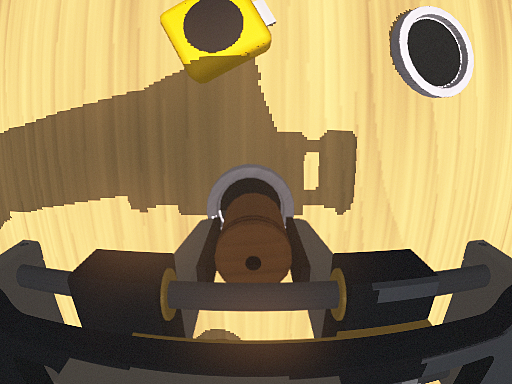

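Request:
{"api": "servo_tool", "payload": {"targets": [[2.5,[0.5,-0.1,0],[0,0,0]],[2.5,[0.9,-0.1,0],[0,0,0]],[2.5,[1.3,-0.1,0],[0,0,0]],[2.5,[1.6,-0.1,0],[0,0,0]],[2.5,[1.9,-0.1,0],[0,0,0]],[2.5,[2.2,-0.1,0],[0,0,0]],[2.5,[2.2,-0.1,0],[0,0,0]]]}}

```text
t: 11.08
tcp_pos: [0.4886, 0.0056, 0.0533]
ee_rot: [-0.5, -0.5, 0.5, -0.5]
ft_force: [-0.3, -0.9, -0.6]
grip_width: 0.427
```

```bash
python3 - <<'E'
from h import *
go((488.6,5.3,53),yaw=0)
im=capture("wrist");cv2.imwrite("pics/w10.png",im)
E
```

```text
t 11.08 tcp [488.6   5.6  53.3] jaw yaw deg 0.0 x axis [-1.e-04 -1.e-04 -1.e+00] F [-0.3 -0.9 -0.6] w 39.3
 q [ 0.24  0.52 -0.39  2.09  0.34  0.59 -0.39]
 turn [0. 0. 0.]
 to (488.6, 5.3, 53) [ 0.03 -0.    0.03]
```

View pics/w10.png

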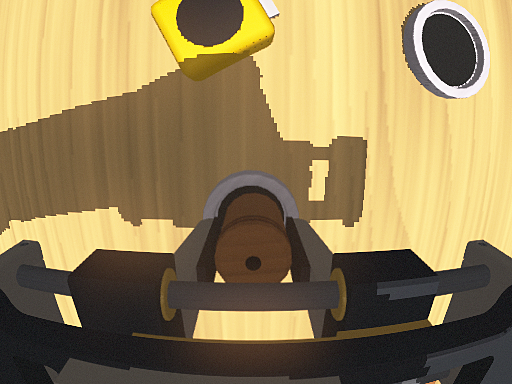

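Request:
{"api": "servo_tool", "payload": {"targets": [[2.5,[0.1,-0.15,0],[0,0,0]],[2.5,[0.1,-0.15,0],[0,0,0]],[7,[0.1,-0.15,0],[0,0,0]],[7,[0.1,-0.15,0],[0,0,0]],[7,[0.1,-0.15,0],[0,0,0]],[7,[0.1,-0.15,0],[0,0,0]],[7,[0.1,-0.15,0],[0,0,0]],[9.19,[-1,0,0],[0,0,0]],[9.19,[-3,0,0],[0,0,0]],[9.19,[-7,0,0],[0,0,0]],[9.19,[-10,0,0],[0,0,0]],[9.19,[-10,0,0],[0,0,0]]]}}

```text
t: 12.13
tcp_pos: [0.4923, 0.0061, 0.1595]
ee_rot: [0.502, 0.497, -0.497, 0.503]
ft_force: [0.9, -0.4, 0.5]
grip_width: 1.001
```

```bash
python3 - <<'E'
from h import *
go((460,-160,140),yaw=0)
im=capture("wrist");cv2.imwrite("pics/w11.png",im)
E
```

```text
t 12.13 tcp [492.3   6.1 159.5] jaw yaw deg 0.0 x axis [ 1.040e-02 -3.000e-04 -9.999e-01] F [ 0.9 -0.4  0.5] w 92.1
 q [ 0.32  0.34 -0.48  2.03  0.22  0.81 -0.28]
 turn [ 0.    0.   -0.01]
 to (460, -160, 140) [ 1.92 -3.26 16.61]
```

View pics/w11.png

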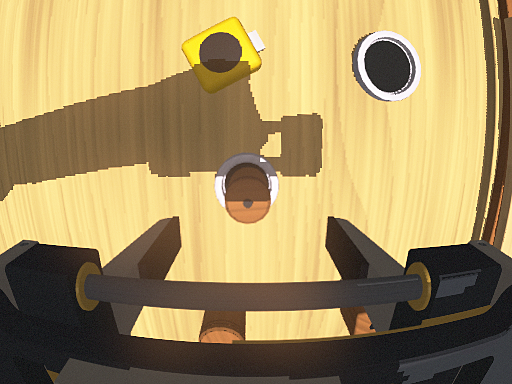

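Medium foot is in its cup. Next the large foot.

Request:
{"api": "servo_tool", "payload": {"targets": [[9.19,[0.5,-3,16.6],[0,0,0]],[9.19,[0.5,-3,16.6],[0,0,0]],[9.19,[0.5,-3,16.6],[0,0,0]],[9.19,[0.5,-3,16.6],[0,0,0]],[9.19,[0.5,-3,16.6],[0,0,0]],[9.19,[0.5,-3,16.6],[0,0,0]],[9.19,[0.5,-3,16.6],[0,0,0]],[9.19,[0.5,-3,16.6],[0,0,0]]]}}

```text
t: 12.85
tcp_pos: [0.4587, -0.1587, 0.1482]
ee_rot: [0.499, 0.501, -0.499, 0.5]
ft_force: [0.8, 0.7, -0.4]
grip_width: 0.998
```

```bash
python3 - <<'E'
from h import *
go((460,-160,140),(460,-160,46),yaw=0)
im=capture("wrist");cv2.imwrite("pics/w12.png",im)
E
```

```text
t 12.85 tcp [ 458.7 -158.7  148.2] jaw yaw deg 0.1 x axis [-6.e-04  1.e-03 -1.e+00] F [ 0.8  0.7 -0.4] w 91.8
 q [ 0.62  0.35 -0.41  2.05  0.19  0.79  0.09]
 turn [ 0.002 -0.001  0.001]
 to (460, -160, 140) [0.81 0.13 0.13]
 to (460, -160, 46) [10.21  0.14  0.14]
```

View pics/w12.png

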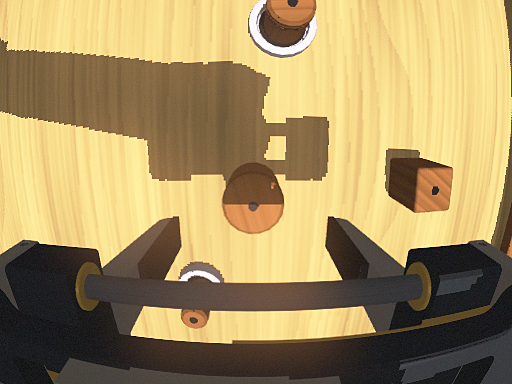

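Request:
{"api": "servo_tool", "payload": {"targets": [[9.19,[3,0.1,0.1],[0,0,0]],[9.19,[6,0.1,0.1],[0,0,0]],[9.19,[8.5,0.1,0.1],[0,0,0]],[9.19,[10.2,0.1,0.1],[0,0,0]],[9.19,[10.2,0.1,0.1],[0,0,0]],[9.19,[10.2,0.1,0.1],[0,0,0]]]}}

```text
t: 13.4
tcp_pos: [0.4595, -0.1598, 0.046]
ee_rot: [0.499, 0.501, -0.499, 0.5]
ft_force: [-0.5, -0.4, 0.4]
grip_width: 1.001
```

```bash
python3 - <<'E'
from h import *
go((460,-160,46),yaw=0)
im=capture("wrist");cv2.imwrite("pics/w13.png",im)
E
```

```text
t 13.4 tcp [ 459.5 -159.8   46. ] jaw yaw deg 0.2 x axis [-0.0017  0.0012 -1.    ] F [-0.5 -0.4  0.4] w 92.1
 q [ 0.55  0.52 -0.34  2.1   0.31  0.57 -0.01]
 turn [ 0.003 -0.001  0.002]
 to (460, -160, 46) [0.   0.05 0.02]
```

View pics/w13.png

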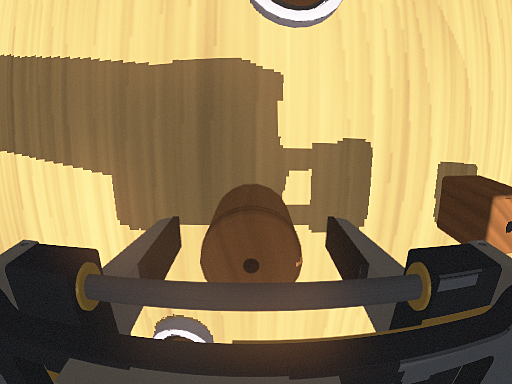

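Request:
{"api": "servo_tool", "payload": {"targets": [[4,[0,0,0],[0,0,0]],[4,[0,0,0],[0,0,0]],[4,[0,0,0],[0,0,0]],[4,[0,0,0],[0,0,0]],[4,[0,0,0],[0,0,0]],[4,[0,0,0],[0,0,0]],[4,[0,0,0],[0,0,0]],[4,[0,0,0],[0,0,0]]], "newtons": 25}}

```text
t: 14.12
tcp_pos: [0.4595, -0.1616, 0.0467]
ee_rot: [-0.5, -0.5, 0.5, -0.5]
ft_force: [-1.6, 0.3, 2.9]
grip_width: 0.56
```

```bash
python3 - <<'E'
from h import *
go((641,138,145),yaw=0)
E
```

```text
t 14.12 tcp [ 459.5 -161.6   46.7] jaw yaw deg -0.0 x axis [-1.e-04 -3.e-04 -1.e+00] F [-1.6  0.3  2.9] w 51.5
 q [ 0.55  0.52 -0.34  2.1   0.31  0.57 -0.01]
 turn [-0.  0.  0.]
 to (641, 138, 145) [ -9.84  18.14 -29.96]
```

Request:
{"api": "servo_tool", "payload": {"targets": [[4,[-3,0,0],[0,0,0]],[4,[-7,0,0],[0,0,0]],[4,[-9.8,0,0],[0,0,0]],[4,[-9.8,9,-14.9],[0,0,0]],[4,[-9.8,9,-14.9],[0,0,0]],[4,[-9.8,9,-14.9],[0,0,0]],[4,[-9.8,9,-14.9],[0,0,0]],[4,[-9.8,18.1,-29.8],[0,0,0]],[4,[-9.8,18.1,-29.8],[0,0,0]],[4,[-9.8,18.1,-29.8],[0,0,0]],[4,[-9.8,18.1,-29.8],[0,0,0]],[4,[-9.8,18.1,-29.8],[0,0,0]]]}}

```text
t: 15.12
tcp_pos: [0.6418, 0.1438, 0.1441]
ee_rot: [0.5, 0.502, -0.497, 0.501]
ft_force: [0.3, 1.6, -0.4]
grip_width: 0.56
```

Request:
{"api": "servo_tool", "payload": {"targets": [[4,[0,0,0],[0,0,0]],[4,[0,0,0],[0,0,0]]]}}

```text
t: 15.28
tcp_pos: [0.6399, 0.1375, 0.1433]
ee_rot: [0.499, 0.501, -0.5, 0.5]
ft_force: [-0.5, -0.7, -1.2]
grip_width: 0.559
```

```bash
python3 - <<'E'
from h import *
go((641,138,77),yaw=0)
E
```

```text
t 15.28 tcp [639.9 137.5 143.3] jaw yaw deg 0.1 x axis [-1.9e-03 -2.0e-04 -1.0e+00] F [-0.5 -0.7 -1.2] w 51.5
 q [ 0.04  0.62 -0.43  1.64  0.3   0.96 -0.49]
 turn [0.002 0.    0.002]
 to (641, 138, 77) [ 6.63  0.12 -0.05]
```

Request:
{"api": "servo_tool", "payload": {"targets": [[4,[2,0.1,0],[0,0,0]],[4,[4,0.1,0],[0,0,0]],[4,[6.6,0.1,0],[0,0,0]],[4,[6.6,0.1,0],[0,0,0]],[4,[6.6,0.1,0],[0,0,0]]]}}

```text
t: 15.7
tcp_pos: [0.6402, 0.1342, 0.0772]
ee_rot: [-0.499, -0.5, 0.502, -0.499]
ft_force: [0.8, -0.3, -0.3]
grip_width: 0.561
```

```bash
python3 - <<'E'
from h import *
im=capture("wrist");cv2.imwrite("pics/w14.png",im)
go((641,138,54.5),yaw=0)
E
```

```text
t 15.75 tcp [641.5 135.1  78.8] jaw yaw deg -0.1 x axis [-5.e-04 -7.e-04 -1.e+00] F [ 0.6 -0.4 -1.2] w 51.4
 q [ 0.02  0.7  -0.4   1.67  0.34  0.85 -0.52]
 turn [-0.002  0.001  0.001]
 to (641, 138, 54.5) [ 2.43 -0.05 -0.29]
```

View pics/w14.png

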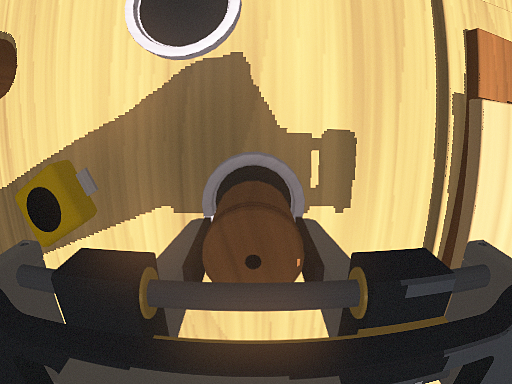

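Request:
{"api": "servo_tool", "payload": {"targets": [[4,[0.3,0,-0.2],[0,0,0]],[4,[0.7,0,-0.2],[0,0,0]],[4,[1.1,0,-0.2],[0,0,0]],[4,[1.5,0,-0.2],[0,0,0]],[4,[1.9,0,-0.2],[0,0,0]],[4,[2.3,0,-0.2],[0,0,0]],[4,[2.3,0,-0.2],[0,0,0]]]}}

```text
t: 16.33
tcp_pos: [0.6415, 0.1385, 0.0549]
ee_rot: [-0.5, -0.5, 0.5, -0.5]
ft_force: [-1.3, 0.0, -1.0]
grip_width: 0.559
```

```bash
python3 - <<'E'
from h import *
im=capture("wrist");cv2.imwrite("pics/w15.png",im)
go((641,138,54.5),yaw=0)
E
```

```text
t 16.38 tcp [641.4 138.6  55.1] jaw yaw deg 0.0 x axis [-5.e-04 -2.e-04 -1.e+00] F [ 0.2  0.2 -1.4] w 51.4
 q [ 0.01  0.73 -0.39  1.67  0.35  0.81 -0.54]
 turn [0. 0. 0.]
 to (641, 138, 54.5) [ 0.06 -0.04  0.06]
```

View pics/w15.png

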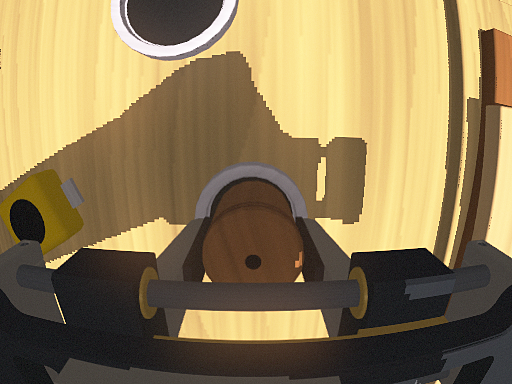

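Request:
{"api": "servo_tool", "payload": {"targets": [[4,[0.1,-0.05,0],[0,0,0]],[4,[0.1,-0.05,0],[0,0,0]],[8,[0.1,-0.05,0],[0,0,0]],[8,[0.1,-0.05,0],[0,0,0]],[8,[0.1,-0.05,0],[0,0,0]],[8,[0.1,-0.05,0],[0,0,0]],[8,[0.1,-0.05,0],[0,0,0]],[9.19,[-1,0,0],[0,0,0]],[9.19,[-3,0,0],[0,0,0]],[9.19,[-7,0,0],[0,0,0]],[9.19,[-10,0,0],[0,0,0]],[9.19,[-10,0,0],[0,0,0]]]}}

```text
t: 17.38
tcp_pos: [0.6455, 0.1402, 0.1635]
ee_rot: [0.504, 0.498, -0.496, 0.502]
ft_force: [1.0, 1.2, 0.4]
grip_width: 0.999
```

```bash
python3 - <<'E'
from h import *
im=capture("wrist");cv2.imwrite("pics/w16.png",im)
go((382,273.5,150),yaw=0)
E
```

```text
t 17.43 tcp [644.1 139.5 160.4] jaw yaw deg -0.0 x axis [ 0.008   0.0018 -1.    ] F [-0.2 -0.6 -0.1] w 91.9
 q [ 0.04  0.6  -0.44  1.62  0.29  0.98 -0.49]
 turn [-0.    -0.002 -0.008]
 to (382, 273.5, 150) [  0.86 -26.22 -13.39]
```

View pics/w16.png

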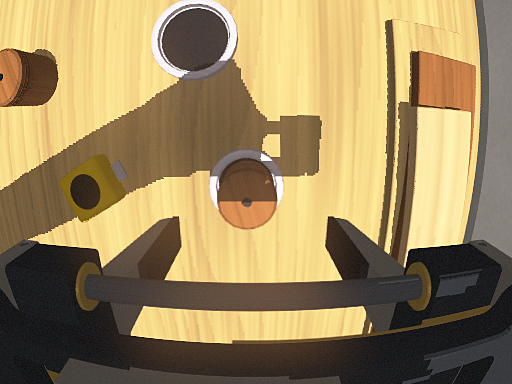

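Request:
{"api": "servo_tool", "payload": {"targets": [[9.19,[0,-26,-13.4],[0,0,0]],[9.19,[0,-26,-13.4],[0,0,0]],[9.19,[0,-26,-13.4],[0,0,0]],[9.19,[0,-26,-13.4],[0,0,0]],[9.19,[0,-26,-13.4],[0,0,0]],[9.19,[0,-26,-13.4],[0,0,0]],[9.19,[0,-26,-13.4],[0,0,0]],[9.19,[0,-26,-13.4],[0,0,0]],[9.19,[0,-26,-13.4],[0,0,0]],[9.19,[0,-26,-13.4],[0,0,0]],[9.19,[0,-26,-13.4],[0,0,0]]]}}

```text
t: 18.35
tcp_pos: [0.3828, 0.2717, 0.1552]
ee_rot: [-0.5, -0.499, 0.501, -0.499]
ft_force: [-0.5, -0.0, 0.4]
grip_width: 0.998
```

```bash
python3 - <<'E'
from h import *
go((382,273.5,150),(382,273.5,48),yaw=0)
im=capture("wrist");cv2.imwrite("pics/w17.png",im)
u=spot(im,253,203,r=8);print(u,plane("wrist",u,.074)*1e3)
E
```

```text
t 18.35 tcp [382.8 271.7 155.2] jaw yaw deg -0.1 x axis [-1.e-04 -4.e-04 -1.e+00] F [-0.5 -0.   0.4] w 91.8
 q [-0.21  0.33 -0.55  2.07  0.24  0.8  -0.91]
 turn [-0.002  0.     0.   ]
 to (382, 273.5, 150) [ 0.52 -0.08 -0.18]
 to (382, 273.5, 48) [10.72 -0.08 -0.18]
(np.float64(250.4854371829305), np.float64(199.83569083855568)) [380.77987383 272.34444358  74.        ]
```

View pics/w17.png

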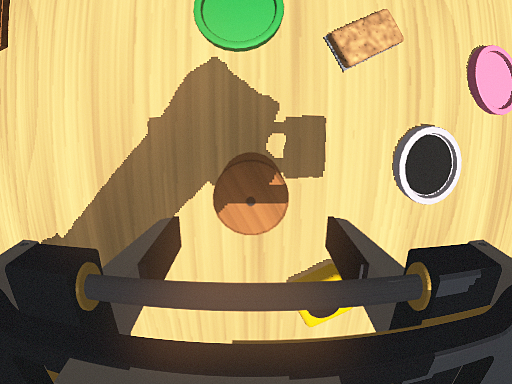

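Request:
{"api": "servo_tool", "payload": {"targets": [[9.19,[3,-0.1,-0.15],[0,0,0]],[9.19,[6,-0.1,-0.15],[0,0,0]],[9.19,[9,-0.1,-0.15],[0,0,0]],[9.19,[10.7,-0.1,-0.15],[0,0,0]],[9.19,[10.7,-0.1,-0.15],[0,0,0]],[9.19,[10.7,-0.1,-0.15],[0,0,0]]]}}

```text
t: 18.9
tcp_pos: [0.3808, 0.2734, 0.0477]
ee_rot: [-0.5, -0.5, 0.501, -0.499]
ft_force: [0.4, 0.5, 0.2]
grip_width: 1.002
```

```bash
python3 - <<'E'
from h import *
go((382,273.5,48),yaw=0)
im=capture("wrist");cv2.imwrite("pics/w18.png",im)
E
```

```text
t 18.9 tcp [380.8 273.4  47.7] jaw yaw deg -0.1 x axis [-0.002  -0.0012 -1.    ] F [0.4 0.5 0.2] w 92.2
 q [-0.32  0.52 -0.45  2.13  0.4   0.57 -1.06]
 turn [-0.001  0.001  0.002]
 to (382, 273.5, 48) [-0.03  0.12 -0.01]
```

View pics/w18.png

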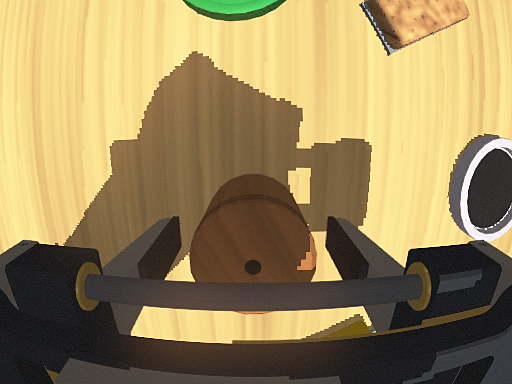

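Request:
{"api": "servo_tool", "payload": {"targets": [[5,[0,0,0],[0,0,0]],[5,[0,0,0],[0,0,0]],[5,[0,0,0],[0,0,0]],[5,[0,0,0],[0,0,0]],[5,[0,0,0],[0,0,0]],[5,[0,0,0],[0,0,0]],[5,[0,0,0],[0,0,0]]], "newtons": 30}}

```text
t: 19.53
tcp_pos: [0.381, 0.2742, 0.0491]
ee_rot: [0.5, 0.5, -0.5, 0.5]
ft_force: [-0.6, -1.0, 6.6]
grip_width: 0.688
```

```bash
python3 - <<'E'
from h import *
go((587.7,294.7,145),yaw=0)
E
```

```text
t 19.53 tcp [381.  274.2  49.1] jaw yaw deg -0.0 x axis [ 1.1e-03  1.0e-04 -1.0e+00] F [-0.6 -1.   6.6] w 63.3
 q [-0.32  0.51 -0.45  2.13  0.4   0.57 -1.06]
 turn [-0.    -0.    -0.001]
 to (587.7, 294.7, 145) [-9.57 20.68 -2.05]
```

Request:
{"api": "servo_tool", "payload": {"targets": [[5,[-2,0,0],[0,0,0]],[5,[-5,0,0],[0,0,0]],[5,[-8,0,0],[0,0,0]],[5,[-8,10,-1],[0,0,0]],[5,[-8,10,-1],[0,0,0]],[5,[-8,20.7,-2.1],[0,0,0]],[5,[-8,20.7,-2.1],[0,0,0]],[5,[-8,20.7,-2.1],[0,0,0]],[5,[-8,20.7,-2.1],[0,0,0]],[5,[-8,20.7,-2.1],[0,0,0]],[5,[-8,20.7,-2.1],[0,0,0]],[5,[-8,20.7,-2.1],[0,0,0]]]}}

```text
t: 20.53
tcp_pos: [0.5858, 0.2953, 0.1281]
ee_rot: [0.499, 0.501, -0.5, 0.5]
ft_force: [-0.1, 0.3, -1.9]
grip_width: 0.692
```

```bash
python3 - <<'E'
from h import *
go((587.7,294.7,80),yaw=0)
E
```

```text
t 20.53 tcp [585.8 295.3 128.1] jaw yaw deg 0.1 x axis [-1.7e-03 -5.0e-04 -1.0e+00] F [-0.1  0.3 -1.9] w 63.6
 q [-0.19  0.65 -0.46  1.64  0.34  0.94 -0.78]
 turn [0.002 0.    0.002]
 to (587.7, 294.7, 80) [4.81 0.2  0.06]
```

Request:
{"api": "servo_tool", "payload": {"targets": [[5,[2,0.1,0],[0,0,0]],[5,[4,0.1,0],[0,0,0]],[5,[4.8,0.1,0],[0,0,0]],[5,[4.8,0.1,0],[0,0,0]],[5,[4.8,0.1,0],[0,0,0]]]}}

```text
t: 20.95
tcp_pos: [0.5879, 0.2954, 0.0807]
ee_rot: [0.5, 0.5, -0.5, 0.5]
ft_force: [-0.1, 0.0, -2.3]
grip_width: 0.691
```

```bash
python3 - <<'E'
from h import *
im=capture("wrist");cv2.imwrite("pics/w19.png",im)
go((587.7,294.7,57),yaw=0)
E
```

```text
t 21.0 tcp [588.6 295.6  81.5] jaw yaw deg 0.0 x axis [ 9.e-04  6.e-04 -1.e+00] F [ 0.4  0.4 -1.5] w 63.6
 q [-0.21  0.7  -0.44  1.66  0.37  0.86 -0.8 ]
 turn [ 0.001 -0.001 -0.001]
 to (587.7, 294.7, 57) [ 2.45 -0.09  0.09]
```

View pics/w19.png

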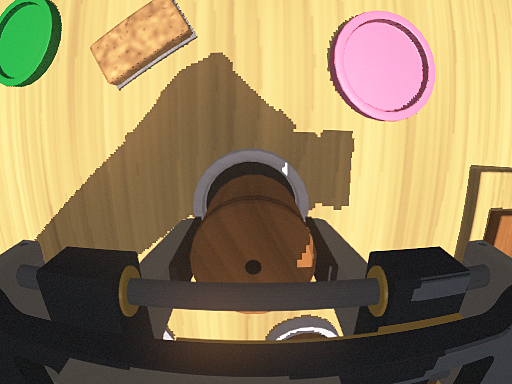

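Request:
{"api": "servo_tool", "payload": {"targets": [[5,[0.3,-0.1,0.05],[0,0,0]],[5,[0.7,-0.1,0.05],[0,0,0]],[5,[1.1,-0.1,0.05],[0,0,0]],[5,[1.5,-0.1,0.05],[0,0,0]],[5,[1.9,-0.1,0.05],[0,0,0]],[5,[2.3,-0.1,0.05],[0,0,0]],[5,[2.3,-0.1,0.05],[0,0,0]]]}}

```text
t: 21.58
tcp_pos: [0.5876, 0.2947, 0.0572]
ee_rot: [-0.5, -0.5, 0.5, -0.5]
ft_force: [0.4, -0.5, -1.7]
grip_width: 0.692
```

```bash
python3 - <<'E'
from h import *
im=capture("wrist");cv2.imwrite("pics/w20.png",im)
go((587.7,294.7,57),yaw=0)
E
```

```text
t 21.63 tcp [587.6 294.6  57.2] jaw yaw deg 0.0 x axis [-1.e-04 -0.e+00 -1.e+00] F [-0.1  0.6 -2.3] w 63.5
 q [-0.22  0.73 -0.42  1.67  0.38  0.82 -0.81]
 turn [0. 0. 0.]
 to (587.7, 294.7, 57) [ 0.02  0.01 -0.01]
```

View pics/w20.png

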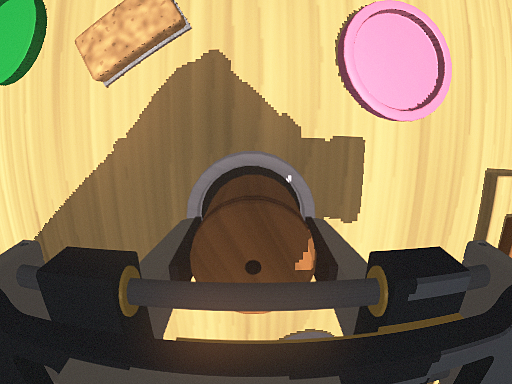

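Request:
{"api": "servo_tool", "payload": {"targets": [[5,[0.1,0,0],[0,0,0]],[5,[0.15,0,0],[0,0,0]],[5,[0.15,0,0],[0,0,0]],[9.19,[0.15,0,0],[0,0,0]],[9.19,[0.15,0,0],[0,0,0]],[9.19,[0.15,0,0],[0,0,0]],[9.19,[0.15,0,0],[0,0,0]],[9.19,[0.15,0,0],[0,0,0]],[9.19,[-1,0,0],[0,0,0]],[9.19,[-4,0,0],[0,0,0]],[9.19,[-8,0,0],[0,0,0]],[9.19,[-12,0,0],[0,0,0]]]}}

```text
t: 22.63
tcp_pos: [0.5869, 0.2943, 0.1787]
ee_rot: [-0.499, -0.5, 0.501, -0.5]
ft_force: [0.5, 0.6, 0.7]
grip_width: 0.997
```

Request:
{"api": "servo_tool", "payload": {"targets": [[9.19,[-3,-5,20],[0,0,0]],[9.19,[-3,-10,20],[0,0,0]],[9.19,[-3,-20,15],[0,0,0]],[9.19,[-3,-20,15],[0,0,0]],[9.19,[-3,-20,15],[0,0,0]],[9.19,[-3,-20,15],[0,0,0]],[9.19,[-3,-20,15],[0,0,0]],[9.19,[-3,-20,15],[0,0,0]],[9.19,[-3,-20,15],[0,0,0]]]}}

```text
t: 23.38
tcp_pos: [0.3879, 0.1444, 0.2087]
ee_rot: [0.501, 0.499, -0.499, 0.501]
ft_force: [-0.1, 0.2, 0.5]
grip_width: 1.001
```

```bash
python3 - <<'E'
from h import *
go((382,150,200),yaw=0)
t=capture("top");s=capture("scene");cv2.imwrite("pics/w21.png",capture("wrist"))
cv2.imwrite("pics/tf_raw.png",t);cv2.imwrite("pics/sf_raw.png",s)
cv2.imwrite("pics/tf.png",cv2.resize(t[130:270,130:410],None,fx=2.8,fy=2.8,interpolation=cv2.INTER_CUBIC))
cv2.imwrite("pics/sf.png",cv2.resize(s[110:280,70:390],None,fx=2.5,fy=2.5,interpolation=cv2.INTER_CUBIC))
E
```

```text
t 23.38 tcp [387.9 144.4 208.7] jaw yaw deg -0.0 x axis [ 3.2e-03 -5.0e-04 -1.0e+00] F [-0.1  0.2  0.5] w 92.1
 q [ 0.11  0.14 -0.59  2.14  0.1   0.88 -0.54]
 turn [-0.     0.001 -0.003]
 to (382, 150, 200) [ 0.87 -0.59 -0.56]
```

View pics/tf.png

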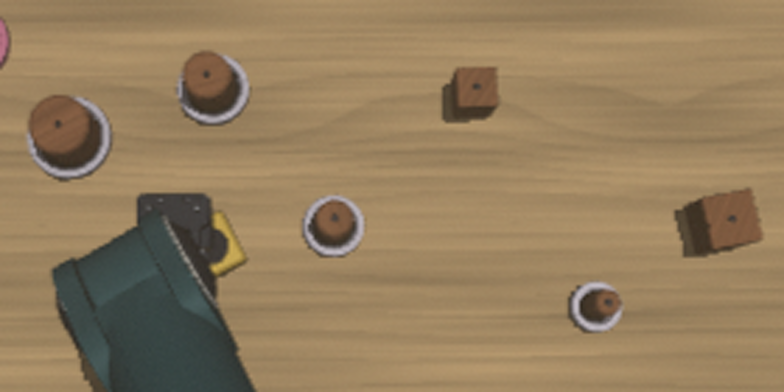

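View pics/sf.png

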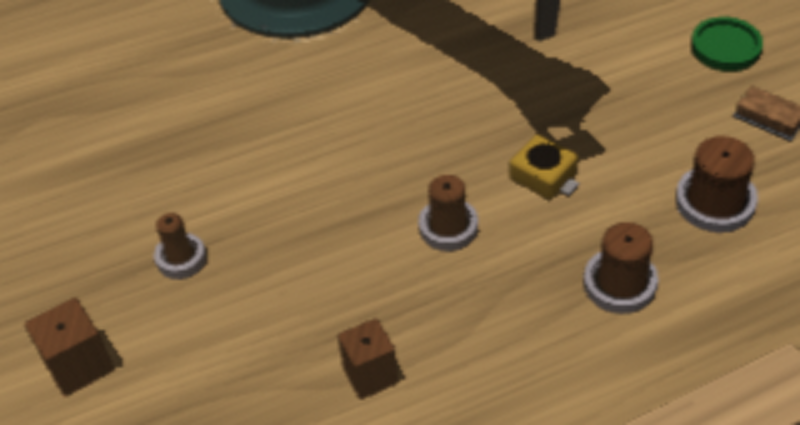

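View pics/w21.png

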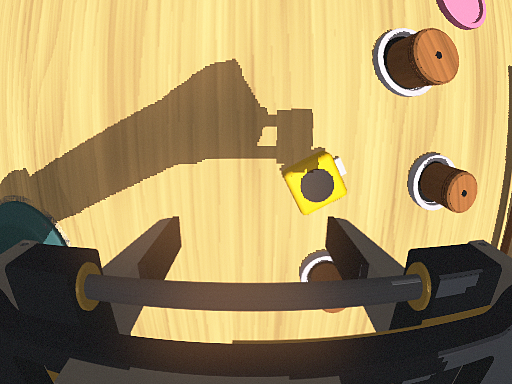

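```bash
python3 - <<'E'
from h import *
t=cv2.imread("pics/tf_raw.png"); s=cv2.imread("pics/sf_raw.png")
T=dict(small=(607,301),med=(334,217),large=(206,75),largest=(57,124),sqa=(476,87),sqb=(732,219))
S=dict(small=(169,221),med=(447,185),large=(627,239),largest=(725,155),sqa=(366,341),sqb=(60,326))
C=dict(small=(399.5,-278.3),med=(488.6,5.5),large=(641.2,137.8),largest=(587.7,295),sqa=(631.5,-147.4),sqb=(488,-412.5))
for k in T:
    a2=spot(t,*(np.array(T[k])/2.8+130),r=2);b2=spot(s,*(np.array(S[k])/2.5+[70,110]),r=2)
    x,e=tri([ray("top",a2),ray("scene",b2)]); print(k,np.round(x*1e3,1),"err",round(e*1e3,1),"off",np.round(x[:2]*1e3-C[k],1))
cv2.imwrite("pics/z5.png",np.hstack([cv2.resize(t[225:255,325:365],(400,300),interpolation=cv2.INTER_CUBIC),cv2.resize(s[185:225,120:170],(375,300),interpolation=cv2.INTER_CUBIC)]))
E
```

```text
small [ 401.1 -278.7   70.8] err 0.1 off [ 1.6 -0.4]
med [490.3   4.6  75.3] err 0.3 off [ 1.7 -0.9]
large [642.4 139.8  79.1] err 0.3 off [1.2 2. ]
largest [588.9 293.5  83.7] err 0.1 off [ 1.2 -1.5]
sqa [ 631.5 -147.3   64.5] err 0.3 off [0.  0.1]
sqb [ 488.  -412.5   70.5] err 0.4 off [ 0. -0.]
```

View pics/z5.png

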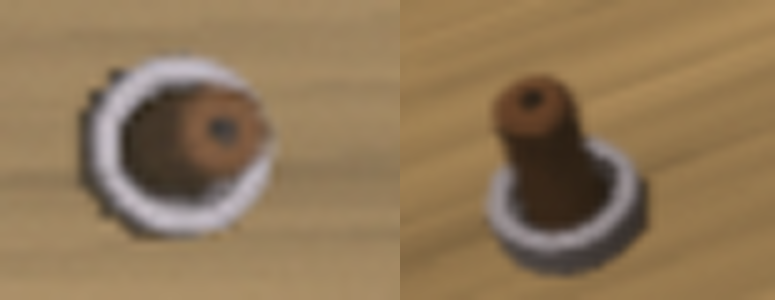

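All four feet are fully down: their tops measure 70.8, 75.3, 79.1 and 83.7 mm against 70, 74, 78 and 82 expected. They sit within about 2 mm of their cup centres, and the squares haven't moved.

```bash
python3 - <<'E'
from h import *
print(env.close_job())
E
```

```text
the job is handed in; nothing more can be done
None
```

All four round feet now stand upright and fully down in their own cups, placed in order from smallest to largest. I handed the job in at about 23.5 s, with the gripper open and raised clear.

| Foot | Top height measured (mm) | Top height expected (mm) | Offset from cup centre (mm) |
|---|---|---|---|
| Small | 70.8 | 70 | 1.7 |
| Medium | 75.3 | 74 | 1.9 |
| Large | 79.1 | 78 | 2.3 |
| Largest | 83.7 | 82 | 1.9 |

- **How these were measured:** I triangulated each top from the top and scene cameras. The side clearance in the cups is 5.5 mm. All four heights read about 1 to 2 mm high, as two of them did before I moved anything.
- **Square feet:** both were unmoved to within about 0.1 mm.
- **Disagreements:** the wrist camera differed from the other two cameras by about 2 mm, which is within the stated calibration. For cups far off its axis it differed by more, so I did not use those readings.
- **Forces:** the highest reading I saw was about 7 N, while gripping the largest foot.

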